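# Rake rock chips level on the drying tray

## Task

Take the small rake from its stand and, with its tines riding lightly on the bed of the drying tray (never pressing hard), rake the heap of five rock chips out into one even layer: every chip lying flat on the bed, with no fewer than one chip in each of the three marked bays. Then stand the rake back in its slot. Move the chips with the rake only, and leave everything else on the bench where it is.

Things in the scene. Friction and masses are not known exactly. Their poses are not given: they have to be found in the camera images.
- tray: aluminium drying tray, fixed, long along x: 270 x 120 x 42 mm, walls 5 mm. Origin at the centre of its underside. A dark, level bed plate fills the inside; its height was set by hand and is not reported: its upper face lies 9 to 19 mm above the tray's underside (it stays put unless pushed with 80 N), so feel for it. Blue lines across the bed part it into three bays
- near_line (a point): point on the tray's centre line, 42 mm above its underside, over the blue line 43.3 mm from its centre towards -x of the tray: the near bay ends here, the middle bay begins
- far_line (a point): the same over the other blue line, 43.3 mm towards +x: the far bay begins here. The heap starts in the far bay: four chips on the bed, in two rows about 60 and 90 mm from the tray's centre, each with chips about 18 mm either side of its centre line, and the fifth lying across two of these
- chip0: sawn rock chip, eight-sided with bevelled rim, 29 mm across its middle, 24 mm across its flat faces, 14 mm thick, about 26 g; origin at its centre, z along its thickness (as it lies flat, either face up)
- chip1: sawn rock chip, eight-sided with bevelled rim, 29 mm across its middle, 24 mm across its flat faces, 14 mm thick, about 26 g; origin at its centre, z along its thickness (as it lies flat, either face up)
- chip2: sawn rock chip, eight-sided with bevelled rim, 29 mm across its middle, 24 mm across its flat faces, 14 mm thick, about 26 g; origin at its centre, z along its thickness (as it lies flat, either face up)
- chip3: sawn rock chip, eight-sided with bevelled rim, 29 mm across its middle, 24 mm across its flat faces, 14 mm thick, about 26 g; origin at its centre, z along its thickness (as it lies flat, either face up)
- chip4: sawn rock chip, eight-sided with bevelled rim, 29 mm across its middle, 24 mm across its flat faces, 14 mm thick, about 26 g; origin at its centre, z along its thickness (as it lies flat, either face up)
- rake: hand rake upright in its stand, 136 mm high, 150 g. Origin centred under the tine tips, z up. Wooden handle 24 x 24 mm from 64 to 136 mm up. Steel head 46 mm wide (y), 14 thick (x), 36 high; five tines 12 mm thick (x), 6 wide, 4 apart. The head is sprung: it yields upward 5 N per mm, 8 mm at most. Drawn along its x, either way. It must never bear on the tray with more than 15 N
- stand: white rake stand fixed to the bench, 61 x 88 x 40 mm, with a slot open at the top 21 mm (x) by 56 mm (y) that is 34 mm deep (floor 6 mm above the bench). Origin at the centre of its underside; the rake stands on the slot's floor, its x along the stand's x
- slide_box: bystander: blue slide box 80 x 110 x 30 mm, fixed, on the other side of the tray from the stand; origin under its centre
- dish: bystander: glass dish, 84 mm across, 16 mm high; origin under its centre
- dropper: bystander: amber dropper bottle, 36 mm across, 75 mm high; origin under its centre
- jar: bystander: clear jar, 64 mm across, 75 mm high; origin under its centre
- brush: bystander: dusting brush lying on the left of the bench; origin under its middle
- rock: bystander: rough rock, 70 x 50 x 40 mm; origin under its centre

How it is judged:
On the way, in this order (a step that is already met when the one before it is completed fails the run):
1. the rake is lifted out of its slot (z of rake in the frame of stand above 0.05 m), for 0.1 s.
2. the rake is drawn along the bed with its tines on it (at least 0.3 N, faster than 10 mm/s, for 0.6 s without a break) (contact force between rake and tray above 0.3 N and linear speed of rake above 0.01 m/s and z of rake in the frame of tray below 0.024 m), for 0.6 s.
At the end, for the whole second after the job is handed in: Five chips at rest in the tray, flat within 0.35 rad, centres 12 to 27 mm above its underside; each bay (split at x = -43.3 and 43.3 mm) holds at least one chip centre; rake in its slot (8 mm in x, 12 mm in y, origin under 12 mm above the stand's underside, tilt under 0.3 rad), at rest (z of chip0 in the frame of tray between 0.012 and 0.027 m and linear speed of each of chip0, chip1, chip2, chip3, chip4, rake below 0.02 m/s and (angle between chip0's own z axis and vertical below 0.35 rad or angle between chip0's own z axis and vertical above 2.79 rad) and z of chip1 in the frame of tray between 0.012 and 0.027 m and (angle between chip1's own z axis and vertical below 0.35 rad or angle between chip1's own z axis and vertical above 2.79 rad) and z of chip2 in the frame of tray between 0.012 and 0.027 m and (angle between chip2's own z axis and vertical below 0.35 rad or angle between chip2's own z axis and vertical above 2.79 rad) and z of chip3 in the frame of tray between 0.012 and 0.027 m and (angle between chip3's own z axis and vertical below 0.35 rad or angle between chip3's own z axis and vertical above 2.79 rad) and z of chip4 in the frame of tray between 0.012 and 0.027 m and (angle between chip4's own z axis and vertical below 0.35 rad or angle between chip4's own z axis and vertical above 2.79 rad) and x of any of chip0, chip1, chip2, chip3, chip4 in the frame of tray below -0.0433 m and (x of chip0 in the frame of tray between -0.0433 and 0.0433 m or x of chip1 in the frame of tray between -0.0433 and 0.0433 m or x of chip2 in the frame of tray between -0.0433 and 0.0433 m or x of chip3 in the frame of tray between -0.0433 and 0.0433 m or x of chip4 in the frame of tray between -0.0433 and 0.0433 m) and x of any of chip0, chip1, chip2, chip3, chip4 in the frame of tray above 0.0433 m and x of rake in the frame of stand between -0.008 and 0.008 m and y of rake in the frame of stand between -0.012 and 0.012 m and z of rake in the frame of stand below 0.012 m and angle between rake's own z axis and vertical below 0.3 rad); the robot touches nothing.
It fails at once if the rake bears on the tray with more than 15 N (contact force between rake and tray above 15 N).
It fails at once if the gripper or arm touches a chip (contact force between any of the fingers, the arm and chip0 above 0.5 N or contact force between any of the fingers, the arm and chip1 above 0.5 N or contact force between any of the fingers, the arm and chip2 above 0.5 N or contact force between any of the fingers, the arm and chip3 above 0.5 N or contact force between any of the fingers, the arm and chip4 above 0.5 N).
It fails at once if a bystander (dish, dropper bottle, jar, brush, rock) is moved by more than 20 mm (distance of any of dish, dropper, jar, brush, rock from where it was at the start of the episode above 0.02 m).
It also fails if it takes over 64 s, if anything falls off the work surface, if the arm or the gripper's body presses on something with over 40 N, if the wrist force passes 120 N, or if a joint passes its speed limit or range.

## Robot

A 6-joint arm with a two-finger parallel gripper is mounted at the origin on the work surface. World frame = base frame: x ahead of the robot, y to its left, z up, the work surface at z = 0. Lengths are in m, angles in rad, forces in N, time in s.
With the tool pointing down it reaches from about 0.375 to 0.825 m from the base axis. Payload 5.5 kg.
Tool frame: the origin (TCP) lies on the centre line of the jaws, within the pads' length; the fingertips stand 25 mm ahead of it and the grasp point (between the pads) lies 6 mm ahead of it (env.tip_reach is the distance from the TCP to the fingertips, in m); z points along the fingers, y is the line along which they close (so a half turn about z gives the same grasp; the last joint's range is limited). The gripper opens to 85 mm and grips with 20 to 120 N. Pads are 22 mm wide; open, the fingers measure 114 mm over their backs; the gripper's body (76 mm by 85 mm) begins 54 mm behind the grasp point. The pads swing forward as they close: fully open they stand 13 mm farther back than shut.
Start: joints at [1.323, 0.314, -0.047, 1.21, 0, 1.571], TCP at [0.147, 0.582, 0.256] pointing down, gripper open.
Joint ranges: [-2.67, 2.67], [-0.69, 1.73], [-1.03, 1.25], [-2.08, 2.16], [-1.42, 1.45], [-3.14, 3.14]. Speed limits (rad/s): [2.39, 2.39, 3.01, 3.14, 3.14, 3.14].

## Interface

Orientations are given as a unit quaternion [w, x, y, z].
In Python, from cell import env, eyes gives the robot as it stands.
- The arm moves only by the tool drive_tool, never from a script. Its argument "moves" is text: rows parted by semicolons, each of 7 numbers parted by spaces: the shift along the world's x, y, z in m, then the turn, a rotation vector about the world's x, y, z in rad, then the closure in counts, from 0 (fully open) to 255 (shut). In form: x y z rx ry rz gripper; .... A call has exactly 5 rows; each row shifts and turns the commanded pose from where the row before left it; what a row does not reach is not made up. A row lasts 1/10 s, in which the tool goes at most 50 mm and 8.59 degrees, less where a joint would pass 70% of its speed; a pose out of reach is approached as far as the arm can. A call with a gripper value outside its range is refused whole. The fingers move at their own pace and stop on an object; "force" is the grip in N (left out, the last holds). Time passes only in rows, so rows that do not move let the fingers close, or fill a call up. It gives the time, the measured TCP pose, the force, the opening and the grip force at its end, in the units of the state.
- env.get_obs(): the state, without advancing time (a new reading comes with each control period).
- eyes.capture(name): name is "scene" or "top" or "wrist"; returns (picture, depth): 420x560x3 uint8, blue, green, red; 420x560 float32, m along the optical axis (not along the pixel's ray), 0 where there is no reading.
- eyes.calibration(name): a dict with "K" (3x3 intrinsics, pixels), "R" (3x3) and "t" (3): a world point X has camera coordinates R X + t. Camera axes: x right, y down, z forward; pixel columns grow to the right and rows downward; lengths in m; the calibration is good to about 2 mm. A picture is of the moment at which its call begins: read the wrist's pose just before it. calibration takes no time and is no camera call; for the wrist camera it gives the pose at the moment of the call.
- env.close_job(): hands the job in; it is judged then, once.
The state is a dict: "clock": time; "q": joint angles; "joint_velocities": joint speeds; "joint_efforts": joint torques, N m; "ee_pos": TCP position; "orientation": TCP orientation; "ft_force": force on the tool from outside, world axes, zero at the start; "ft_torque": the same for the moment, N m; "opening": finger opening in m; "gripper_force": force on a finger pad.
Only numpy, scipy, OpenCV 4.12 (cv2) and the standard library are available. Lean on these libraries where they do the work, as an engineer would, in place of code of your own. Each camera call takes 0.05 s, during which the arm holds its last target. There are 200 camera calls.

## Working session

There is one attempt and no reset: what is moved stays moved. The work goes in short steps, Python scripts to look and compute and a tool call to move; the robot and the scene stay as the last step left them, time stands still between calls to the robot, and variables do not carry over. Pictures are saved under pics/ and viewed, at most 10 in all, crops included, and the job is handed in when it is done.

Besides the shell and the picture viewer there is one more tool, called as a command line: name --argument value ..., lists and objects as JSON in quotes. drive_tool: Moves the arm, as the interface text tells. Its arguments: {"type":"object","properties":{"moves":{"type":"string"},"force":{"type":"number"}},"required":["moves"]}

```bash
ls; mkdir -p pics
python3 - <<'E'
from cell import env, eyes
import cv2,numpy as np
for n in ("scene","top"):
    p,d=eyes.capture(n); cv2.imwrite(f"pics/{n}0.png",p); np.save(f"pics/{n}0.npy",d)
    c=eyes.calibration(n); print(n,c["K"].round(1).tolist(),c["R"].round(3).tolist(),c["t"].round(3).tolist())
o=env.get_obs(); print(o)
E
```

```text
pics
scene [[456.1, 0.0, 275.6], [0.0, 456.1, 206.3], [0.0, 0.0, 1.0]] [[0.837, 0.547, -0.009], [0.402, -0.627, -0.667], [-0.37, 0.555, -0.745]] [-0.4, -0.127, 1.517]
top [[494.7, 0.0, 268.9], [0.0, 494.7, 209.2], [0.0, 0.0, 1.0]] [[-0.024, -1.0, 0.0], [-0.987, 0.024, -0.161], [0.161, -0.004, -0.987]] [0.008, 0.466, 1.139]
{'clock': 0.1, 'q': array([ 1.32298336e+00,  3.14184986e-01, -4.79598588e-02,  1.21021753e+00,
       -5.40674227e-07,  1.57081778e+00]), 'joint_velocities': array([-2.71513796e-04, -2.34270120e-03,  3.78635351e-03, -1.16039681e-03,
        9.27383151e-05, -1.58412085e-03]), 'joint_efforts': array([ 1.53806818e-04, -5.40766382e+01,  3.40540731e+01,  1.11572290e-02,
       -5.41778411e-05,  3.58098021e-06]), 'ee_pos': array([0.14705279, 0.58120444, 0.2555114 ]), 'orientation': array([-9.64967939e-05,  1.23600281e-01,  9.92331778e-01, -7.77053003e-04]), 'ft_force': array([-0.21229055, -0.01255898,  0.43149836]), 'ft_torque': array([ 0.01803134,  0.04289748, -0.00109216]), 'gripper_force': 0.0, 'opening': 0.08504953933163382}
```

View pics/top0.png

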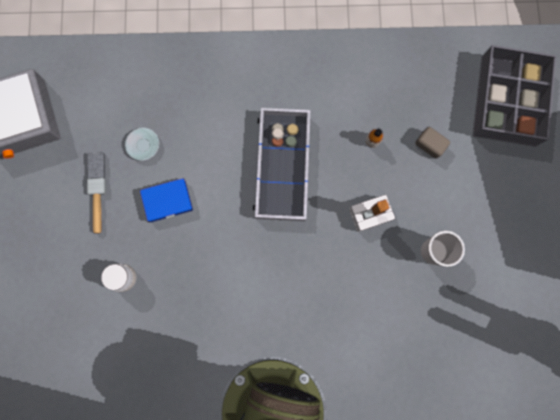

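View pics/scene0.png

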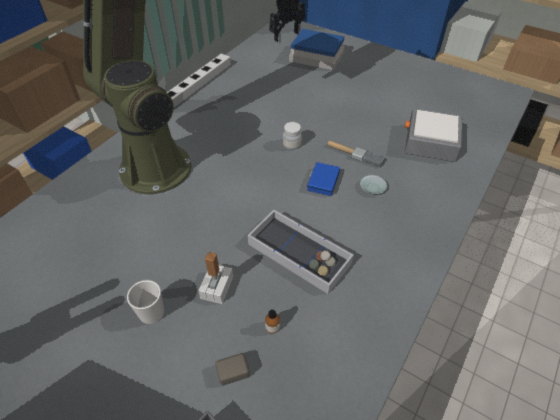

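The top view shows the tray at columns 258–310, rows 108–218, with the heap at its upper (+x) end near (285,134). The white stand is near (373,212), turned by roughly 15°, with the brown rake handle at (381,206). The scene view agrees.

```bash
cat > h.py <<'E'
import cv2,numpy as np
from cell import env,eyes
def ray(name,uv,z,c=None):
    c=c or eyes.calibration(name); uv=np.atleast_2d(np.float64(uv))
    d=np.c_[uv,np.ones(len(uv))]@np.linalg.inv(c["K"]).T@c["R"]   # R^T K^-1 uv
    o=-c["R"].T@c["t"]
    return o+d*((z-o[2])/d[:,2:])
def proj(name,X,c=None):
    c=c or eyes.calibration(name); p=(np.atleast_2d(X)@c["R"].T+c["t"])@c["K"].T
    return p[:,:2]/p[:,2:]
def rect(name,mask,z):
    cs=max(cv2.findContours(mask,cv2.RETR_EXTERNAL,cv2.CHAIN_APPROX_NONE)[0],key=cv2.contourArea)
    P=ray(name,cs[:,0,:],z)[:,:2].astype(np.float32)*1000
    return cv2.minAreaRect(P),cv2.boundingRect(cs)
def crop(p,box,s,fn):
    x,y,w,h=box; cv2.imwrite(fn,cv2.resize(p[y:y+h,x:x+w],None,fx=s,fy=s,interpolation=cv2.INTER_CUBIC))
E
python3 - <<'E'
from h import *
p=cv2.imread("pics/top0.png"); g=p.astype(int); mn=g.min(2);mx=g.max(2)
d=np.load("pics/top0.npy"); c=eyes.calibration("top")
# heights
v,u=np.mgrid[0:420,0:560]
X=(np.stack([u*d,v*d,d],-1)@np.linalg.inv(c["K"]).T-c["t"])@c["R"]
H=X[...,2]; np.save("pics/H.npy",X)
m=np.zeros((420,560),np.uint8); m[180:245,340:410]=(mn[180:245,340:410]>150)*255
print("stand",rect("top",m,0.04))
m=np.zeros((420,560),np.uint8); s=np.s_[95:230,245:322]; m[s]=((H[s]>0.034)&(H[s]<0.06))*255
m=cv2.morphologyEx(m,cv2.MORPH_CLOSE,np.ones((3,3)))
print("tray",rect("top",m,0.042))
m=np.zeros((420,560),np.uint8); s=np.s_[190:230,340:410]; m[s]=(H[s]>0.1)*255
print("handle",rect("top",m,0.142), H[s].max())
for z in [1]:
  s=np.s_[190:218,350:398:1]
  print("bed H",np.median(H[150:210,270:300]), "bench",np.median(H[240:280,200:240]),"standtop",np.median(H[s]))
q=cv2.imread("pics/top0.png"); crop(q,(245,95,160,140),5,"pics/c1.png")
E
```

```text
stand (((442.56884765625, -253.11245727539062), (40.36949920654297, 89.18228912353516), 16.877239227294922), (355, 205, 40, 25))
tray (((578.6698608398438, -38.02741241455078), (119.7013168334961, 270.6471862792969), 85.83061981201172), (255, 108, 55, 112))
handle (((449.5462646484375, -244.6271514892578), (26.095718383789062, 32.88695526123047), 17.106109619140625), (373, 199, 16, 16)) 1.19959518332334
bed H 0.011295365603177197 bench -0.0018412278418505077 standtop 0.017473933458820232
```

View pics/c1.png

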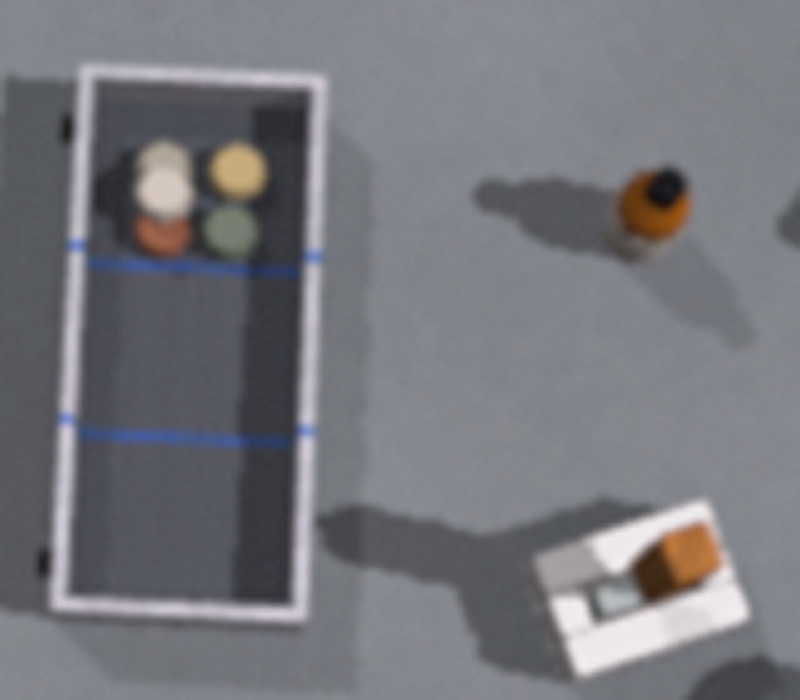

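Run:
```python
from h import *
f=lambda pts:np.float64(pts)/5+[245,95]-0.4
S=ray("top",f([(535,555),(708,500),(750,615),(580,676)]),0.04)[:,:2]
print("stand corners",S.round(4).tolist(),"c",S.mean(0).round(4),"sides",np.linalg.norm(S-np.roll(S,-1,0),axis=1).round(4))
for a,b in((0,1),(3,2)): e=S[a]-S[b]; print("y-axis yaw",np.degrees(np.arctan2(-e[0],e[1])).round(1))
T=ray("top",f([(660,545),(712,522),(722,570),(675,588)]),0.142)[:,:2]
print("handle",T.mean(0).round(4),np.linalg.norm(T-np.roll(T,-1,0),axis=1).round(4))
R=ray("top",f([(82,66),(326,77),(305,620),(50,610)]),0.042)[:,:2]
print("tray",R.round(4).tolist(),R.mean(0).round(4),np.linalg.norm(R-np.roll(R,-1,0),axis=1).round(4))
print("blue lines rim",ray("top",f([(77,245),(313,257),(67,418),(307,431)]),0.042)[:,:2].round(4).tolist())
yaw=-np.radians(4.17);c=R.mean(0);Rm=np.array([[np.cos(yaw),np.sin(yaw)],[-np.sin(yaw),np.cos(yaw)]])
c=np.array([.5787,-.0380])
for n,uv,z in(("white",(165,190),.042),("grey",(162,160),.028),("red",(163,235),.028),("yellow",(238,170),.028),("green",(231,230),.028)):
    P=ray("top",f([uv]),z)[0,:2]; print(n,(Rm@(P-c)).round(4))
```

```text
stand corners [[0.4699, -0.1997], [0.4945, -0.2836], [0.4387, -0.3], [0.4116, -0.2179]] c [ 0.4537 -0.2503] sides [0.0874 0.0582 0.0864 0.0612]
y-axis yaw 16.3
y-axis yaw 18.3
handle [ 0.4508 -0.2501] [0.0251 0.0214 0.0221 0.0198]
tray [[0.7181, 0.0104], [0.7096, -0.1091], [0.4411, -0.089], [0.4488, 0.0314]] [ 0.5794 -0.0391] [0.1198 0.2692 0.1207 0.2701]
blue lines rim [[0.6273, 0.0148], [0.6185, -0.0994], [0.5416, 0.0214], [0.5324, -0.0933]]
white [0.0743 0.0148]
grey [0.0942 0.017 ]
red [0.0559 0.0147]
yellow [ 0.0909 -0.0207]
green [ 0.0601 -0.0185]
```

drive_tool --moves "0.035 -0.028 0 0 0 -0.05 0;0.035 -0.028 0 0 0 -0.05 0;0.035 -0.028 0 0 0 -0.05 0;0.035 -0.028 0 0 0 -0.05 0;0.035 -0.028 0 0 0 -0.05 0" --force 60

```text
clock: 0.6
ee_pos: [0.3231, 0.4402, 0.256]
orientation: [-0.0, 0.247, 0.969, -0.0]
ft_force: [1.3, 1.0, 1.2]
opening: 0.0854
gripper_force: 0.0
```

drive_tool --moves "0.035 -0.028 0 0 0 -0.05 0;0.035 -0.028 0 0 0 -0.05 0;0.035 -0.028 0 0 0 -0.05 0;0.035 -0.028 0 0 0 -0.05 0;0.035 -0.028 0 0 0 -0.05 0"

```text
clock: 1.1
ee_pos: [0.4982, 0.3002, 0.256]
orientation: [-0.0, 0.366, 0.931, -0.0]
ft_force: [0.6, 0.7, 0.9]
opening: 0.0853
gripper_force: 0.0
```

drive_tool --moves "0 -0.043 0 0 0 -0.05 0;0 -0.043 0 0 0 -0.05 0;0 -0.043 0 0 0 -0.05 0;0 -0.043 0 0 0 -0.05 0;0 -0.043 0 0 0 -0.05 0"

```text
clock: 1.6
ee_pos: [0.4966, 0.085, 0.256]
orientation: [-0.0, 0.479, 0.878, -0.0]
ft_force: [0.2, 0.0, -0.5]
opening: 0.0855
gripper_force: 0.0
```

drive_tool --moves "-0.0046 -0.0335 0 0 0 -0.0276 0;-0.0046 -0.0335 0 0 0 -0.0276 0;-0.0046 -0.0335 0 0 0 -0.0276 0;-0.0046 -0.0335 0 0 0 -0.0276 0;-0.0046 -0.0335 0 0 0 -0.0276 0"

```text
clock: 2.1
ee_pos: [0.4735, -0.0821, 0.256]
orientation: [-0.0, 0.538, 0.843, -0.0]
ft_force: [0.7, -0.6, 1.0]
opening: 0.0853
gripper_force: 0.0
```

drive_tool --moves "-0.0046 -0.0335 0 0 0 -0.0276 0;-0.0046 -0.0335 0 0 0 -0.0276 0;-0.0046 -0.0335 0 0 0 -0.0276 0;-0.0046 -0.0335 0 0 0 -0.0276 0;-0.0046 -0.0335 0 0 0 -0.0276 0"

```text
clock: 2.6
ee_pos: [0.4505, -0.2496, 0.256]
orientation: [-0.0, 0.595, 0.804, 0.0]
ft_force: [0.0, -0.9, -0.4]
opening: 0.0853
gripper_force: 0.0
```

Run:
```python
from h import *
o=env.get_obs(); print(o["ee_pos"].round(4),o["orientation"].round(4),o["q"].round(2))
c=eyes.calibration("wrist"); p,d=eyes.capture("wrist"); cv2.imwrite("pics/w1.png",p); np.save("pics/w1.npy",d)
print(c["K"].round(1).tolist(),(-c["R"].T@c["t"]).round(4),c["R"].round(3).tolist())
import pickle; pickle.dump(c,open("pics/w1.pkl","wb"))
print("expect handle top",proj("wrist",[.451,-.25,.142],c))
```

```text
[ 0.4505 -0.2496  0.256 ] [-3.000e-04  5.952e-01  8.036e-01  0.000e+00] [-0.51  0.15 -0.25  1.17  0.    0.77]
[[313.4, 0.0, 272.9], [0.0, 313.4, 215.1], [0.0, 0.0, 1.0]] [ 0.4287 -0.1779  0.3737] [[0.957, 0.291, -0.001], [0.278, -0.915, 0.292], [0.084, -0.279, -0.957]]
expect handle top [[273.75916292 221.14029073]]
```

View pics/w1.png

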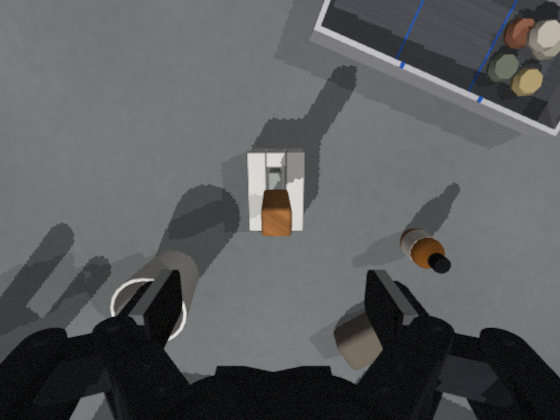

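The wrist view shows the stand as a white box spanning about (248,150)–(303,231). The handle's bright top face is around (277,222), close to the predicted (274,221), and aligned with the image axes. I'll refine that with masks.

Run:
```python
from h import *
import pickle; c=pickle.load(open("pics/w1.pkl","rb")); p=cv2.imread("pics/w1.png").astype(int)
b,g,r=p[...,0],p[...,1],p[...,2]
for col in (270,277,285): print(col,[(v,int(r[v,col])) for v in range(186,242,2)])
hm=np.zeros(p.shape[:2],np.uint8); s=np.s_[185:245,250:305]; hm[s]=((r-b)[s]>45)*255
ys,xs=np.nonzero(hm); print("orange rows",ys.min(),ys.max(),[ (v,xs[ys==v].min(),xs[ys==v].max()) for v in range(190,238,5)])
wm=np.zeros(p.shape[:2],np.uint8); s=np.s_[140:245,235:315]; wm[s]=((p.min(2)[s]>120))*255
cs=max(cv2.findContours(wm,0,1)[0],key=cv2.contourArea); print("white",cv2.boundingRect(cs))
W=[(248,150),(303.5,150),(303.5,231.5),(248.5,232)]
P=ray("wrist",W,.04,c)[:,:2]; print(P.round(4).tolist(),P.mean(0).round(4),np.linalg.norm(P-np.roll(P,-1,0),axis=1).round(4))
e=P[0]-P[3]+P[1]-P[2]; print("yaw",np.degrees(np.arctan2(-e[0],e[1])))
```

```text
270 [(186, 153), (188, 153), (190, 58), (192, 61), (194, 56), (196, 61), (198, 67), (200, 63), (202, 64), (204, 63), (206, 59), (208, 82), (210, 117), (212, 143), (214, 142), (216, 144), (218, 149), (220, 152), (222, 150), (224, 153), (226, 157), (228, 162), (230, 164), (232, 171), (234, 158), (236, 125), (238, 113), (240, 113)]
277 [(186, 100), (188, 99), (190, 59), (192, 64), (194, 64), (196, 63), (198, 61), (200, 67), (202, 70), (204, 69), (206, 72), (208, 95), (210, 139), (212, 164), (214, 150), (216, 146), (218, 141), (220, 145), (222, 152), (224, 150), (226, 149), (228, 151), (230, 157), (232, 158), (234, 161), (236, 140), (238, 118), (240, 115)]
285 [(186, 106), (188, 108), (190, 68), (192, 63), (194, 67), (196, 67), (198, 70), (200, 71), (202, 67), (204, 67), (206, 67), (208, 93), (210, 134), (212, 168), (214, 170), (216, 171), (218, 161), (220, 146), (222, 145), (224, 140), (226, 143), (228, 152), (230, 150), (232, 144), (234, 147), (236, 125), (238, 115), (240, 114)]Traceback (most recent call last):
  File "<stdin>", line 6, in <module>
    return umr_minimum(a, axis, None, out, keepdims, initial, where)
ValueError: zero-size array to reduction operation minimum which has no identity
```

Run:
```python
from h import *
import pickle; c=pickle.load(open("pics/w1.pkl","rb")); p=cv2.imread("pics/w1.png").astype(int)
b,r=p[...,0],p[...,2]
d=np.abs(r-b)
for v in (214,222,230,234):
    x=np.nonzero(d[v,250:305]>35)[0]+250; print(v,x.min() if len(x) else d[v,255:300].tolist(),x.max() if len(x) else 0)
W=[(248,150),(303.5,150),(303.5,231.5),(248.5,232)]
P=ray("wrist",W,.04,c)[:,:2]; print(P.round(4).tolist(),P.mean(0).round(4),np.linalg.norm(P-np.roll(P,-1,0),axis=1).round(4))
e=P[0]-P[3]+P[1]-P[2]; print("yaw",np.degrees(np.arctan2(-e[0],e[1])))
for uv in((276.5,222.7),(277.5,222.7)): print(ray("wrist",uv,.142,c).round(4))
```

```text
214 262 291
222 262 290
230 262 290
234 262 290
[[0.4122, -0.2147], [0.4678, -0.1978], [0.4966, -0.2838], [0.4372, -0.3024]] [ 0.4534 -0.2497] [0.0581 0.0906 0.0622 0.0912]
yaw 17.21635742012862
[[ 0.4534 -0.2506  0.142 ]]
[[ 0.4542 -0.2504  0.142 ]]
```

drive_tool --moves "0.0023 -0.0007 -0.03 0 0 0.005 0;0 0 -0.04 0 0 0 0;0 0 -0.04 0 0 0 0;0 0 -0.034 0 0 0 0;0 0 0 0 0 0 0"

```text
clock: 3.15
ee_pos: [0.4498, -0.2469, 0.1078]
orientation: [-0.005, 0.593, 0.805, -0.001]
ft_force: [-0.8, 0.3, 0.5]
opening: 0.0851
gripper_force: 0.0
```

drive_tool --moves "0 0 0 0 0 0 120;0 0 0 0 0 0 150;0 0 0 0 0 0 170;0 0 0 0 0 0 190;0 0 0 0 0 0 255" --force 60

```text
clock: 3.65
ee_pos: [0.4543, -0.2495, 0.1135]
orientation: [0.001, 0.593, 0.805, 0.0]
ft_force: [0.3, 0.5, 2.2]
opening: 0.0235
gripper_force: 61.0
```

drive_tool --moves "0 0 0 0 0 0 255;0 0 0 0 0 0 255;0 0 0 0 0 0 255;0 0 0 0 0 0 255;0 0 0 0 0 0 255"

```text
clock: 4.15
ee_pos: [0.4543, -0.2495, 0.1128]
orientation: [0.001, 0.593, 0.805, 0.0]
ft_force: [1.6, 0.5, 5.0]
opening: 0.0235
gripper_force: 61.6
```

drive_tool --moves "0 0 0.01 0 0 0 255;0 0 0.03 0 0 0 255;0 0 0.03 0 0 0 255;0 0 0.03 0 0 0 255;0 0 0 0 0 0 255"

```text
clock: 4.65
ee_pos: [0.4545, -0.2496, 0.2159]
orientation: [0.002, 0.593, 0.805, 0.0]
ft_force: [-0.5, -0.6, -1.5]
opening: 0.0231
gripper_force: 60.9
```

drive_tool --moves "0 0 0.01 0 0 0 255;0 0 0 0 0 0 255;0 0 0 0 0 0 255;0 0 0 0 0 0 255;0 0 0 0 0 0 255"

```text
clock: 5.15
ee_pos: [0.453, -0.2488, 0.2215]
orientation: [-0.001, 0.593, 0.805, -0.0]
ft_force: [0.7, 0.1, -1.1]
opening: 0.0235
gripper_force: 60.8
```

Run:
```python
from h import *
o=env.get_obs(); print(o["ee_pos"].round(4),o["orientation"].round(4),o["ft_force"].round(2),o["q"].round(2))
c=eyes.calibration("wrist"); p,d=eyes.capture("wrist"); cv2.imwrite("pics/w2.png",p)
p2,d2=eyes.capture("scene"); q=np.hstack([cv2.resize(p,(400,300)),cv2.resize(p2[190:340,150:350],(400,300))]); cv2.imwrite("pics/w2s.png",q)
```

```text
[ 0.453  -0.2488  0.2215] [-8.000e-04  5.927e-01  8.054e-01 -1.000e-04] [ 0.7   0.07 -1.14] [-0.5   0.18 -0.3   1.09  0.    0.77]
```

View pics/w2s.png

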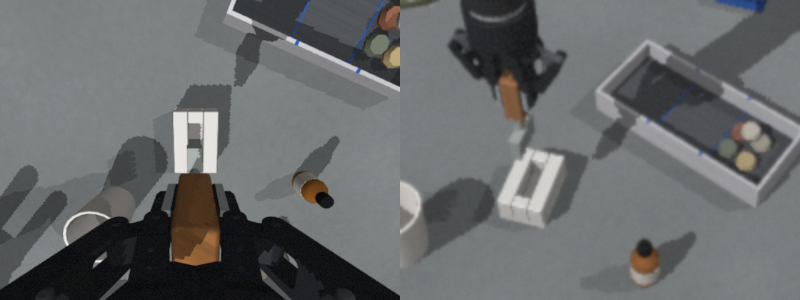

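drive_tool --moves "0.03 0.022 0 0 0 -0.0467 255;0.03 0.022 0 0 0 -0.0467 255;0.03 0.022 0 0 0 -0.0467 255;0.03 0.022 0 0 0 -0.0467 255;0.03 0.022 0 0 0 -0.0467 255"

```text
clock: 5.75
ee_pos: [0.6045, -0.138, 0.222]
orientation: [-0.0, 0.683, 0.73, -0.0]
ft_force: [1.2, -0.0, -0.3]
opening: 0.0236
gripper_force: 60.7
```

drive_tool --moves "0.03 0.022 0 0 0 -0.0467 255;0.03 0.022 0 0 0 -0.0467 255;0.03 0.022 0 0 0 -0.0467 255;0.002 0 -0.03 0 0 0 255;0 0 -0.025 0 0 0 255"

```text
clock: 6.25
ee_pos: [0.6969, -0.0719, 0.1661]
orientation: [0.0, 0.731, 0.682, 0.0]
ft_force: [-0.7, -0.6, -1.9]
opening: 0.023
gripper_force: 60.7
```

drive_tool --moves "0 0 0 0 0 0 255;0 0 0 0 0 0 255;0 0 0 0 0 0 255;0 0 0 0 0 0 255;0 0 0 0 0 0 255"

```text
clock: 6.75
ee_pos: [0.6961, -0.0733, 0.1689]
orientation: [0.001, 0.732, 0.681, 0.001]
ft_force: [0.4, -0.3, -1.6]
opening: 0.0235
gripper_force: 60.5
```

Run:
```python
from h import *
o=env.get_obs(); print(o["ee_pos"].round(4),o["orientation"].round(4),o["ft_force"].round(2))
c=eyes.calibration("wrist"); p,d=eyes.capture("wrist"); p2,d2=eyes.capture("scene")
q=np.hstack([cv2.resize(p[0:300],(400,300)),cv2.resize(p2[200:320,230:390],(400,300))]); cv2.imwrite("pics/w3s.png",q)
cv2.imwrite("pics/w3.png",p);cv2.imwrite("pics/s3.png",p2)
```

```text
[ 0.6961 -0.0733  0.1689] [0.0009 0.7321 0.6812 0.0008] [ 0.43 -0.27 -1.58]
```

View pics/w3s.png

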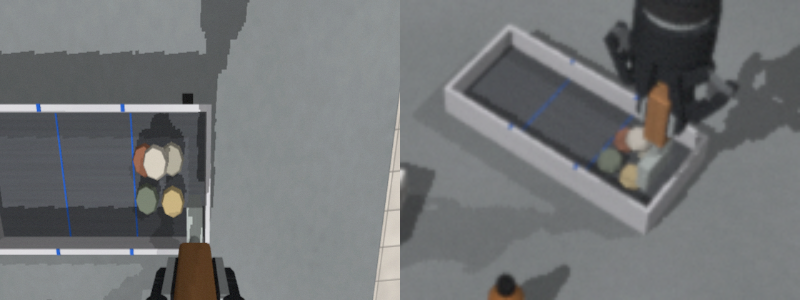

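```bash
cat >> h.py <<'E'
C=np.array([.5793,-.039]);YAW=np.radians(-4.2)
EX=np.array([np.cos(YAW),np.sin(YAW)]);EY=np.array([-EX[1],EX[0]])
def t2w(x,y): return C+x*EX+y*EY
def w2t(P): P=np.atleast_2d(P)[:,:2]-C; return np.c_[P@EX,P@EY]
E
python3 - <<'E'
from h import *
p=cv2.imread("pics/w3.png"); c=eyes.calibration("wrist")
for z,n in((.042,"rim"),):
  print("proj corners outer",proj("wrist",np.r_[[np.r_[t2w(.135,s*.06),z] for s in(1,-1)]],c).round(1).tolist())
  print("inner",proj("wrist",np.r_[[np.r_[t2w(.130,s*.055),z] for s in(1,-1)]],c).round(1).tolist())
hsv=cv2.cvtColor(p,cv2.COLOR_BGR2HSV)
for n,lo,hi in(("yellow",(15,80,90),(28,255,255)),("green",(35,30,60),(75,255,255))):
  m=cv2.inRange(hsv,np.array(lo),np.array(hi)); m[:130]=0;m[230:]=0;m[:,300:]=0
  cs=max(cv2.findContours(m,0,1)[0],key=cv2.contourArea);x,y,w,h=cv2.boundingRect(cs)
  print(n,(x,y,w,h),w2t(ray("wrist",(x+w/2,y+h/2),.022,c)).round(4))
g=p.min(2).astype(int); print("row180 bright",[(i,int(g[180,i])) for i in range(278,300,2)])
print("rake pos",w2t(env.get_obs()["ee_pos"]).round(4))
E
```

```text
proj corners outer [[295.6, 104.2], [292.5, 254.5]]
inner [[288.7, 111.4], [286.7, 249.0]]
yellow (226, 186, 32, 32) [[ 0.0915 -0.0194]]
green (191, 185, 31, 30) [[ 0.0608 -0.0176]]
row180 bright [(278, 47), (280, 48), (282, 43), (284, 49), (286, 56), (288, 118), (290, 138), (292, 138), (294, 169), (296, 90), (298, 88)]
rake pos [[ 0.1187 -0.0256]]
```

drive_tool --moves "-0.001 0 -0.01 0 0 0 255;0 0 -0.01 0 0 0 255;0 0 -0.008 0 0 0 255;0 0 -0.005 0 0 0 255;0 0 -0.002 0 0 0 255"

```text
clock: 7.35
ee_pos: [0.6938, -0.0729, 0.1309]
orientation: [-0.001, 0.732, 0.681, -0.001]
ft_force: [-0.9, -0.1, -2.2]
opening: 0.0234
gripper_force: 60.6
```

drive_tool --moves "0 0 -0.001 0 0 0 255;0 0 -0.001 0 0 0 255;0 0 0 0 0 0 255;0 0 0 0 0 0 255;0 0 0 0 0 0 255"

```text
clock: 7.85
ee_pos: [0.6946, -0.0731, 0.1306]
orientation: [0.0, 0.732, 0.681, 0.0]
ft_force: [-0.1, -0.5, -1.4]
opening: 0.0235
gripper_force: 60.6
```

drive_tool --moves "0 0 -0.0007 0 0 0 255;0 0 -0.0007 0 0 0 255;0 0 -0.0006 0 0 0 255;0 0 -0.0005 0 0 0 255;0 0 0 0 0 0 255"

```text
clock: 8.35
ee_pos: [0.6944, -0.073, 0.1276]
orientation: [-0.0, 0.732, 0.681, -0.0]
ft_force: [0.7, -0.1, -1.2]
opening: 0.0234
gripper_force: 60.6
```

drive_tool --moves "0 0 -0.0005 0 0 0 255;0 0 -0.0005 0 0 0 255;0 0 -0.0005 0 0 0 255;0 0 -0.0005 0 0 0 255;0 0 0 0 0 0 255"

```text
clock: 8.85
ee_pos: [0.6944, -0.073, 0.1257]
orientation: [-0.0, 0.732, 0.681, -0.0]
ft_force: [-0.1, -0.7, -1.7]
opening: 0.0232
gripper_force: 60.6
```

Bottom is now about 0.019 with no contact. I'll keep feeling downward.

drive_tool --moves "0 0 -0.0005 0 0 0 255;0 0 -0.0005 0 0 0 255;0 0 -0.0005 0 0 0 255;0 0 -0.0005 0 0 0 255;0 0 0 0 0 0 255"

```text
clock: 9.35
ee_pos: [0.6944, -0.073, 0.1237]
orientation: [-0.0, 0.732, 0.681, -0.0]
ft_force: [-0.5, 0.4, -1.6]
opening: 0.0236
gripper_force: 60.6
```

drive_tool --moves "0 0 -0.0005 0 0 0 255;0 0 -0.0005 0 0 0 255;0 0 -0.0005 0 0 0 255;0 0 -0.0005 0 0 0 255;0 0 0 0 0 0 255"

```text
clock: 9.85
ee_pos: [0.6944, -0.073, 0.1217]
orientation: [-0.0, 0.732, 0.681, -0.0]
ft_force: [0.6, -0.7, -1.4]
opening: 0.0235
gripper_force: 60.6
```

drive_tool --moves "0 0 -0.0005 0 0 0 255;0 0 -0.0005 0 0 0 255;0 0 -0.0005 0 0 0 255;0 0 -0.0005 0 0 0 255;0 0 0 0 0 0 255"

```text
clock: 10.35
ee_pos: [0.6946, -0.073, 0.1204]
orientation: [0.0, 0.732, 0.681, 0.0]
ft_force: [-1.4, 0.8, 4.5]
opening: 0.0231
gripper_force: 61.4
```

drive_tool --moves "-0.001 0 0.0005 0 0 0 255;-0.003 0.0002 0 0 0 0 255;-0.004 0.0003 0 0 0 0 255;-0.005 0.0004 0 0 0 0 255;-0.005 0.0004 0 0 0 0 255"

```text
clock: 10.85
ee_pos: [0.6765, -0.0718, 0.1206]
orientation: [0.0, 0.732, 0.681, 0.0]
ft_force: [2.1, -0.5, 2.7]
opening: 0.0232
gripper_force: 61.4
```

drive_tool --moves "-0.005 0.0004 0 0 0 0 255;-0.005 0.0004 0 0 0 0 255;-0.005 0.0004 0 0 0 0 255;-0.005 0.0003 0 0 0 0 255;-0.005 0.0004 0 0 0 0 255"

```text
clock: 11.35
ee_pos: [0.6512, -0.0698, 0.1205]
orientation: [0.0, 0.732, 0.681, 0.0]
ft_force: [1.6, -1.0, 2.8]
opening: 0.0235
gripper_force: 61.5
```

drive_tool --moves "-0.005 0.0004 0 0 0 0 255;-0.005 0.0004 0 0 0 0 255;-0.005 0.0004 0 0 0 0 255;-0.005 0.0003 0 0 0 0 255;-0.005 0.0004 0 0 0 0 255"

```text
clock: 11.85
ee_pos: [0.6261, -0.0679, 0.1204]
orientation: [0.0, 0.732, 0.681, 0.0]
ft_force: [3.2, -0.7, 4.4]
opening: 0.0236
gripper_force: 61.5
```

drive_tool --moves "-0.005 0.0004 0 0 0 0 255;-0.005 0.0004 0 0 0 0 255;-0.005 0.0004 0 0 0 0 255;-0.005 0.0003 0 0 0 0 255;-0.005 0.0004 0 0 0 0 255"

```text
clock: 12.35
ee_pos: [0.6011, -0.066, 0.1203]
orientation: [0.0, 0.732, 0.681, 0.0]
ft_force: [3.9, -0.6, 4.3]
opening: 0.0231
gripper_force: 61.6
```

drive_tool --moves "-0.005 0.0004 0 0 0 0 255;-0.005 0.0004 0 0 0 0 255;-0.005 0.0004 0 0 0 0 255;-0.005 0.0003 0 0 0 0 255;-0.004 0.0003 0 0 0 0 255"

```text
clock: 12.85
ee_pos: [0.577, -0.0642, 0.1203]
orientation: [-0.0, 0.732, 0.681, -0.0]
ft_force: [3.2, 0.1, 5.2]
opening: 0.0235
gripper_force: 61.6
```

```bash
cat >> h.py <<'E'
def chips(name,z,c=None,p=None):
    """colour blobs inside the tray, in tray coordinates"""
    c=c or eyes.calibration(name)
    if p is None: p=eyes.capture(name)[0]
    poly=proj(name,np.r_[[np.r_[t2w(x,y),.014] for x,y in((-.13,-.055),(-.13,.055),(.13,.055),(.13,-.055))]],c)
    roi=np.zeros(p.shape[:2],np.uint8); cv2.fillPoly(roi,[poly.astype(np.int32)],255)
    hsv=cv2.cvtColor(p,cv2.COLOR_BGR2HSV); out={}
    for n,lo,hi in(("yellow",(15,80,90),(28,255,255)),("green",(35,30,60),(75,255,255)),("red",(0,90,70),(12,255,255)),("pale",(8,8,130),(40,79,255))):
        m=cv2.inRange(hsv,np.array(lo),np.array(hi))&roi
        for k in cv2.findContours(m,0,1)[0]:
            if cv2.contourArea(k)>40:
                x,y,w,h=cv2.boundingRect(k); M=cv2.moments(k)
                P=w2t(ray(name,(M["m10"]/M["m00"],M["m01"]/M["m00"]),z,c))[0]
                out.setdefault(n,[]).append((P.round(4).tolist(),(x,y,w,h)))
    return out,p
E
python3 - <<'E'
from h import *
o=env.get_obs(); print(o["ee_pos"].round(4),w2t(o["ee_pos"]).round(4))
for n in("wrist","scene"):
    r,p=chips(n,.026); cv2.imwrite(f"pics/{n}4.png",p); print(n,*r.items(),sep="\n")
E
```

```text
[ 0.577  -0.0642  0.1203] [[-0.0005 -0.0253]]
wrist
('yellow', [([-0.0216, -0.0194], (226, 203, 35, 37))])
('green', [([-0.0283, 0.0079], (214, 164, 39, 39))])
('red', [([0.0556, 0.0179], (340, 149, 36, 41))])
('pale', [([0.0837, 0.0156], (367, 151, 62, 44))])
scene
('pale', [([0.0716, 0.021], (320, 251, 10, 9))])
```

drive_tool --moves "-0.004 0.0003 0.0003 0 0 0 255;-0.005 0.0004 0.0003 0 0 0 255;-0.005 0.0004 0 0 0 0 255;-0.005 0.0003 0 0 0 0 255;-0.005 0.0004 0 0 0 0 255"

```text
clock: 13.45
ee_pos: [0.5527, -0.0624, 0.1207]
orientation: [-0.0, 0.732, 0.681, -0.0]
ft_force: [1.9, -0.3, 2.5]
opening: 0.0234
gripper_force: 61.2
```

drive_tool --moves "-0.005 0.0004 0 0 0 0 255;-0.005 0.0004 0 0 0 0 255;-0.005 0.0003 0 0 0 0 255;-0.003 0.0003 0 0 0 0 255;0 0 0 0 0 0 255"

```text
clock: 13.95
ee_pos: [0.5345, -0.0609, 0.1207]
orientation: [-0.0, 0.732, 0.681, -0.0]
ft_force: [-0.5, 0.4, 2.3]
opening: 0.0232
gripper_force: 61.1
```

Run:
```python
from h import *
o=env.get_obs(); print(o["ee_pos"].round(4),w2t(o["ee_pos"]).round(4))
r,p=chips("wrist",.026); cv2.imwrite("pics/w5.png",p); print(*r.items(),sep="\n")
```

```text
[ 0.5345 -0.0609  0.1207] [[-0.0431 -0.0251]]
('yellow', [([-0.0644, -0.0194], (226, 203, 35, 37))])
('green', [([-0.0351, 0.0126], (266, 157, 39, 39))])
('red', [([0.0554, 0.0177], (401, 149, 39, 41))])
('pale', [([0.0853, 0.0151], (432, 152, 60, 43))])
```

drive_tool --moves "0.003 0 0.02 0 0 0 255;0 0 0.03 0 0 0 255;0.035 0.007 0 0 0 0 255;0.04 0.008 0 0 0 0 255;0.04 0.008 0 0 0 0 255"

```text
clock: 14.5
ee_pos: [0.6536, -0.0377, 0.1703]
orientation: [-0.001, 0.732, 0.681, -0.001]
ft_force: [0.7, -0.3, -0.4]
opening: 0.0229
gripper_force: 60.7
```

drive_tool --moves "0.03 0.006 0 0 0 0 255;0.01 0.002 0 0 0 0 255;0 0 0 0 0 0 255;0 0 0 0 0 0 255;0 0 0 0 0 0 255"

```text
clock: 15.0
ee_pos: [0.692, -0.0302, 0.1703]
orientation: [-0.001, 0.732, 0.681, -0.001]
ft_force: [0.8, 0.3, -1.4]
opening: 0.0237
gripper_force: 60.7
```

Run:
```python
from h import *
o=env.get_obs(); print(o["ee_pos"].round(4),w2t(o["ee_pos"]).round(4),o["ft_force"].round(1))
r,p=chips("wrist",.026); cv2.imwrite("pics/w6.png",p); print(*r.items(),sep="\n")
r,p2=chips("top",.026); print(*r.items(),sep="\n")
q=np.hstack([cv2.resize(p[60:270,100:380],(400,300)),cv2.resize(p2[95:235,190:377],(400,300))]); cv2.imwrite("pics/q6.png",q)
```

```text
[ 0.692  -0.0302  0.1703] [[0.1118 0.017 ]] [ 0.8  0.3 -1.4]
('yellow', [([-0.0638, -0.0195], (64, 234, 32, 29))])
('green', [([-0.0327, 0.0129], (93, 199, 32, 30))])
('red', [([0.056, 0.0197], (200, 193, 24, 31))])
('pale', [([0.0723, 0.0122], (213, 201, 31, 28)), ([0.0939, 0.0167], (245, 196, 17, 27))])
```

View pics/q6.png

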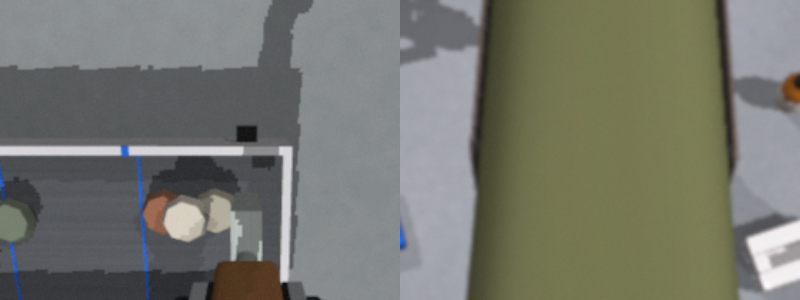

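drive_tool --moves "0 0 -0.012 0 0 0 255;0 0 -0.011 0 0 0 255;0 0 -0.006 0 0 0 255;0 0 -0.003 0 0 0 255;0 0 0 0 0 0 255"

```text
clock: 15.6
ee_pos: [0.6929, -0.03, 0.1379]
orientation: [-0.001, 0.732, 0.681, -0.0]
ft_force: [0.1, 0.7, -0.7]
opening: 0.0229
gripper_force: 60.6
```

drive_tool --moves "-0.003 0.0002 0 0 0 0 255;-0.005 0.0004 0 0 0 0 255;-0.005 0.0004 0 0 0 0 255;-0.005 0.0004 0 0 0 0 255;-0.005 0.0004 0 0 0 0 255"

```text
clock: 16.1
ee_pos: [0.67, -0.0282, 0.1392]
orientation: [0.0, 0.732, 0.681, 0.0]
ft_force: [-0.3, -0.2, -0.7]
opening: 0.0232
gripper_force: 60.6
```

drive_tool --moves "-0.005 0.0004 0 0 0 0 255;-0.005 0.0004 0 0 0 0 255;-0.005 0.0003 0 0 0 0 255;-0.005 0.0004 0 0 0 0 255;-0.005 0.0003 0 0 0 0 255"

```text
clock: 16.6
ee_pos: [0.645, -0.0264, 0.1389]
orientation: [-0.0, 0.732, 0.681, -0.0]
ft_force: [0.8, 0.4, -1.4]
opening: 0.0235
gripper_force: 60.7
```

Run:
```python
from h import *
o=env.get_obs(); print(o["ee_pos"].round(4),w2t(o["ee_pos"]).round(4),o["ft_force"].round(1))
r,p=chips("wrist",.026); cv2.imwrite("pics/w7.png",p); print(*r.items(),sep="\n")
```

```text
[ 0.645  -0.0264  0.1389] [[0.0646 0.0174]] [ 0.8  0.4 -1.4]
('yellow', [([-0.0641, -0.0191], (97, 248, 35, 32))])
('green', [([-0.0334, 0.0132], (131, 209, 35, 34))])
('pale', [([0.0401, 0.0101], (229, 214, 28, 31)), ([0.0913, 0.0171], (293, 206, 32, 31))])
```

drive_tool --moves "-0.005 0.0004 0 0 0 0 255;-0.005 0.0004 0 0 0 0 255;-0.005 0.0003 0 0 0 0 255;-0.005 0.0004 0 0 0 0 255;-0.002 0.0001 0 0 0 0 255"

```text
clock: 17.15
ee_pos: [0.6228, -0.0248, 0.1389]
orientation: [-0.0, 0.732, 0.681, -0.0]
ft_force: [-0.7, -0.6, -1.2]
opening: 0.0231
gripper_force: 60.6
```

Run:
```python
from h import *
o=env.get_obs(); print(o["ee_pos"].round(4),w2t(o["ee_pos"]).round(4),o["ft_force"].round(1))
r,p=chips("wrist",.026); cv2.imwrite("pics/w8.png",p); print(*r.items(),sep="\n")
p2=eyes.capture("scene")[0]
q=np.hstack([cv2.resize(p[130:310,80:320],(400,300)),cv2.resize(p2[200:320,230:390],(400,300))]); cv2.imwrite("pics/q8.png",q)
```

```text
[ 0.6228 -0.0248  0.1389] [[0.0423 0.0174]] [-0.7 -0.6 -1.2]
('yellow', [([-0.0644, -0.019], (125, 247, 34, 33))])
('green', [([-0.0335, 0.0135], (159, 209, 35, 33))])
('red', [([0.0604, 0.0184], (284, 203, 29, 34))])
('pale', [([0.0146, 0.0123], (222, 208, 33, 34)), ([0.0913, 0.017], (322, 206, 31, 31))])
```

View pics/q8.png

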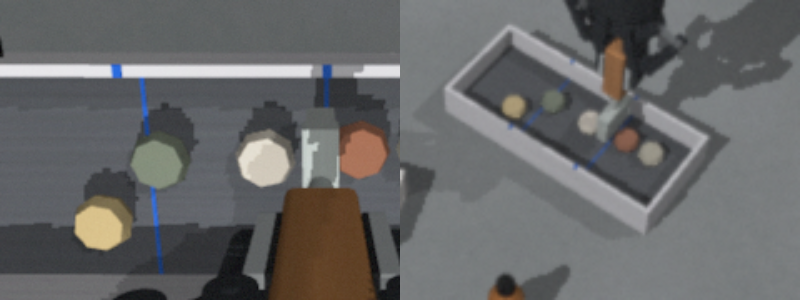

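The wrist view shows five separate chips lying flat:

| Chip | Tray x (mm) | Bay |
|---|---|---|
| yellow | -64 | near |
| green | -34 | middle |
| white | +15 | middle |
| red | +60 | far |
| grey | +91 | far |

The scene view agrees, so I'll return the rake.

drive_tool --moves "0.003 0 0.004 0 0 0 255;-0.003 0 0.02 0 0 0 255;0 0 0.03 0 0 0 255;0 0 0.03 0 0 0 255;-0.0212 -0.0281 0 0 0 0.0467 255"

```text
clock: 17.75
ee_pos: [0.6073, -0.0512, 0.228]
orientation: [0.003, 0.714, 0.7, 0.004]
ft_force: [1.1, -1.4, -1.7]
opening: 0.023
gripper_force: 60.7
```

drive_tool --moves "-0.0212 -0.0281 0 0 0 0.0467 255;-0.0212 -0.0281 0 0 0 0.0467 255;-0.0212 -0.0281 0 0 0 0.0467 255;-0.0212 -0.0281 0 0 0 0.0467 255;-0.0212 -0.0281 0 0 0 0.0467 255"

```text
clock: 18.25
ee_pos: [0.4959, -0.1946, 0.2235]
orientation: [0.001, 0.629, 0.778, 0.0]
ft_force: [0.6, -0.8, -2.1]
opening: 0.0235
gripper_force: 60.7
```

drive_tool --moves "-0.0212 -0.0281 0 0 0 0.0467 255;-0.0212 -0.0281 0 0 0 0.0467 255;0 0 0 0 0 0 255;0 0 0 0 0 0 255;0 0 0 0 0 0 255"

```text
clock: 18.75
ee_pos: [0.4546, -0.2493, 0.2232]
orientation: [0.0, 0.593, 0.805, 0.0]
ft_force: [1.2, 0.8, -1.6]
opening: 0.0234
gripper_force: 60.8
```

Run:
```python
from h import *
o=env.get_obs(); print(o["ee_pos"].round(4),o["orientation"].round(4),o["ft_force"].round(1))
c=eyes.calibration("wrist"); p=eyes.capture("wrist")[0]; cv2.imwrite("pics/w9.png",p)
p2=eyes.capture("scene")[0]
r,_=chips("scene",.026,p=p2); print(r)
q=np.hstack([cv2.resize(p[120:360,160:400],(400,400)),cv2.resize(p2[200:320,170:290],(400,400))]); cv2.imwrite("pics/q9.png",q)
```

```text
[ 0.4546 -0.2493  0.2232] [3.000e-04 5.926e-01 8.055e-01 3.000e-04] [ 1.2  0.8 -1.6]
{'red': [([0.0631, 0.0124], (316, 252, 9, 8))], 'pale': [([0.0931, 0.0135], (326, 257, 9, 9)), ([0.0171, 0.0082], (301, 244, 10, 9))]}
```

View pics/q9.png

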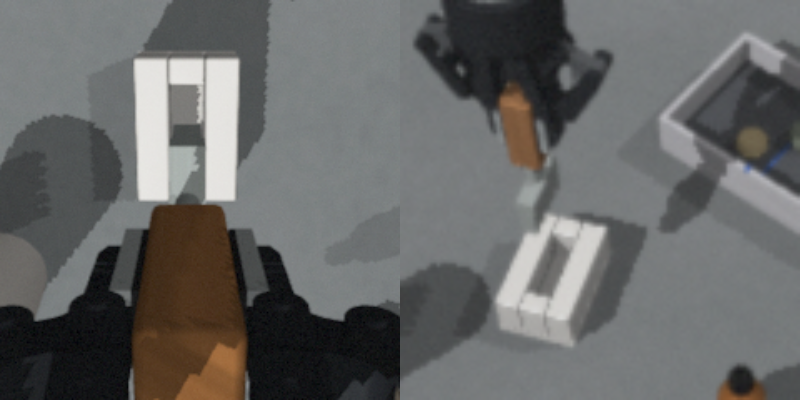

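drive_tool --moves "0 0 -0.02 0 0 0 255;0 0 -0.02 0 0 0 255;0 0 -0.015 0 0 0 255;0 0 -0.01 0 0 0 255;0 0 0 0 0 0 255"

```text
clock: 19.35
ee_pos: [0.4534, -0.2486, 0.1566]
orientation: [-0.001, 0.592, 0.806, -0.0]
ft_force: [0.5, -0.3, -0.5]
opening: 0.0231
gripper_force: 60.8
```

drive_tool --moves "0 0 -0.004 0 0 0 255;0 0 -0.004 0 0 0 255;0 0 -0.004 0 0 0 255;0 0 -0.004 0 0 0 255;0 0 -0.004 0 0 0 255"

```text
clock: 19.85
ee_pos: [0.454, -0.2497, 0.1378]
orientation: [0.0, 0.593, 0.805, 0.0]
ft_force: [-0.4, 0.3, -1.6]
opening: 0.0234
gripper_force: 60.8
```

drive_tool --moves "0 0 -0.004 0 0 0 255;0 0 -0.004 0 0 0 255;0 0 -0.004 0 0 0 255;0 0 -0.004 0 0 0 255;0 0 -0.003 0 0 0 255"

```text
clock: 20.35
ee_pos: [0.4537, -0.2496, 0.1185]
orientation: [-0.0, 0.593, 0.805, -0.0]
ft_force: [-0.1, -0.2, -2.3]
opening: 0.0234
gripper_force: 60.8
```

drive_tool --moves "0 0 -0.002 0 0 0 255;0 0 -0.001 0 0 0 255;0 0 -0.001 0 0 0 255;0 0 -0.0005 0 0 0 255;0 0 0 0 0 0 255"

```text
clock: 20.85
ee_pos: [0.4539, -0.2496, 0.1144]
orientation: [0.0, 0.593, 0.805, -0.0]
ft_force: [-0.4, 0.3, -2.2]
opening: 0.0233
gripper_force: 60.8
```

drive_tool --moves "0 0 -0.0005 0 0 0 255;0 0 -0.0005 0 0 0 255;0 0 -0.0005 0 0 0 255;0 0 -0.0005 0 0 0 255;0 0 0 0 0 0 255"

```text
clock: 21.35
ee_pos: [0.454, -0.2497, 0.1128]
orientation: [0.0, 0.593, 0.805, -0.0]
ft_force: [-1.3, 1.0, 5.9]
opening: 0.0232
gripper_force: 61.4
```

drive_tool --moves "0 0 0.001 0 0 0 255;0 0 0 0 0 0 255;0 0 0 0 0 0 165;0 0 0 0 0 0 150;0 0 0 0 0 0 130"

```text
clock: 21.85
ee_pos: [0.4538, -0.2496, 0.1132]
orientation: [-0.0, 0.593, 0.805, -0.0]
ft_force: [0.6, -0.3, 0.1]
opening: 0.0418
gripper_force: 0.0
```

drive_tool --moves "0 0 0 0 0 0 80;0 0 0 0 0 0 40;0 0 0 0 0 0 0;0 0 0 0 0 0 0;0 0 0 0 0 0 0"

```text
clock: 22.35
ee_pos: [0.4539, -0.2496, 0.1134]
orientation: [0.0, 0.593, 0.805, 0.0]
ft_force: [0.3, -0.4, -0.3]
opening: 0.0857
gripper_force: 0.0
```

drive_tool --moves "0 0 0.01 0 0 0 0;0 0 0.03 0 0 0 0;0 0 0.04 0 0 0 0;0 0 0.04 0 0 0 0;0 0 0.02 0 0 0 0"

```text
clock: 22.85
ee_pos: [0.4551, -0.2503, 0.2579]
orientation: [0.003, 0.593, 0.805, 0.0]
ft_force: [0.0, -1.4, -0.4]
opening: 0.0852
gripper_force: 0.0
```

Run:
```python
from h import *
o=env.get_obs(); print(o["ee_pos"].round(4),o["ft_force"].round(1))
c=eyes.calibration("wrist"); p=eyes.capture("wrist")[0]; cv2.imwrite("pics/w10.png",p)
r,_=chips("wrist",.026,c,p); print(*r.items(),sep="\n")
p2=eyes.capture("scene")[0]
d=np.abs(p[...,2].astype(int)-p[...,0]); m=np.uint8(d>35)*255; m[:,:230]=0;m[:,330:]=0;m[260:]=0;m[:150]=0
ys,xs=np.nonzero(m); print(xs.min(),xs.max(),ys.min(),ys.max(),ray("wrist",((xs.min()+xs.max()+1)/2,ys.max()-13.5),.142,c).round(4))
q=np.hstack([cv2.resize(p,(440,330)),cv2.resize(p2[200:320,170:350],(360,330))]); cv2.imwrite("pics/q10.png",q)
```

```text
[ 0.4551 -0.2503  0.2579] [ 0.  -1.4 -0.4]
('yellow', [([-0.067, -0.023], (372, 4, 28, 31))])
('green', [([-0.034, 0.0025], (415, 0, 28, 13))])
('red', [([0.0576, 0.0142], (499, 17, 32, 30))])
('pale', [([0.0919, 0.0176], (535, 30, 24, 26)), ([0.0145, 0.0107], (460, 2, 31, 31))])
256 285 187 232 [[ 0.4536 -0.2502  0.142 ]]
```

View pics/q10.png

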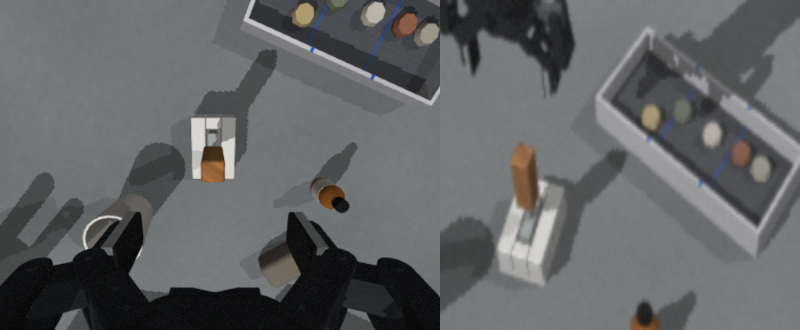

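The rake stands upright in its slot and the gripper is clear of it. All five chips lie flat, with yellow in the near bay, green and white in the middle, and red and grey in the far bay. I'm handing in.

```bash
python3 -c "
from cell import env
print(env.close_job())"
```

```text
the job is handed in; nothing more can be done
None
```

I raked the five chips into one flat layer (one in the near bay, two in the middle, two in the far), stood the rake back in its slot and handed the job in at about 23 s; no verdict was returned.

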